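Key a circular connector into its soldering holder and lock it

ROBOT

A 6-joint arm with a two-finger parallel gripper is mounted at the origin on the work surface. World frame = base frame: x ahead of the robot, y to its left, z up, the work surface at z = 0. Lengths are in m, angles in rad, forces in N, time in s.
With the tool pointing down it reaches from about 0.275 to 1 m from the base axis. Payload 8.4 kg.
Tool frame: the origin (TCP) lies midway between the tips of the shut fingers; the grasp point (between the pads) lies 19 mm behind it; z points along the fingers, y is the line along which they close (so a half turn about z gives the same grasp; the last joint's range is limited). The gripper opens to 85 mm and grips with 20 to 120 N. Pads are 22 mm wide; open, the fingers measure 114 mm over their backs; the gripper's body (76 mm by 85 mm) begins 54 mm behind the grasp point. The pads swing forward as they close: fully open they stand 13 mm farther back than shut.
Start: joints at [-1.169, 0.353, 1.633, -0, 1.155, -0.002], TCP at [0.246, -0.575, 0.231] pointing down, gripper open.
Joint ranges: [-2.63, 2.63], [-0.92, 2.1], [0.06, 2.66], [-1.3, 4.44], [0, 2.69], [-3.02, 3.02]. Speed limits (rad/s): [2.22, 2.22, 2.79, 3.14, 3.14, 3.14].

INTERFACE

Orientations are given as a 3x3 rotation matrix whose columns are the frame's x, y, z axes.
In Python, from cell import ctrl gives the robot as it stands.
- The arm moves only by the shell command python3 -m jog 'ROWS' [FORCE]. ROWS is JSON, one flat list of numbers, 7 for each row, row after row: the opening, from 0 (shut) to 1 (fully open), then the shift along the tool's x, y, z each as a share of 2 cm, from -1 to 1, then the turn, a rotation vector about the tool's x, y, z each as a share of 180 degrees, from -1 to 1. A call has exactly 5 rows; each row shifts and turns the commanded pose from where the row before left it, along the tool's axes as they then stand; what a row does not reach is not made up. A row lasts 1/8 s, in which the tool goes at most 62.5 mm and 10.7 degrees, less where a joint would pass 70% of its speed; a pose out of reach is approached as far as the arm can. A call with a number of a shift or a turn outside -1 to 1 is refused whole. A call with a gripper value outside its range is refused whole. The fingers move at their own pace and stop on an object; FORCE is the grip in N (left out, the last holds). Time passes only in rows, so rows that do not move let the fingers close, or fill a call up. It gives the time, the measured TCP pose, the force, the opening and the grip force at its end, in the units of the state.
- ctrl.sense(): the state, without advancing time (a new reading comes with each control period).
- ctrl.snapshot(name): name is "scene" or "top" or "wrist"; returns (picture, depth): 400x640x3 uint8, blue, green, red; 400x640 float32, m along the optical axis (not along the pixel's ray), 0 where there is no reading.
- ctrl.get_calibration(name): a dict with "mtx" (3x3 intrinsics, pixels), "camera_from_world" (4x4, takes a point from world to camera coordinates). Camera axes: x right, y down, z forward; pixel columns grow to the right and rows downward; lengths in m; the calibration is good to about 2 mm. The wrist camera is an equidistant fisheye: a pixel r from the principal point sees the ray r / f radians off the axis. A picture is of the moment at which its call begins: read the wrist's pose just before it. get_calibration takes no time and is no camera call; for the wrist camera it gives the pose at the moment of the call.
- ctrl.job_done(): hands the job in; it is judged then, once.
Trained networks look in the newest picture that a camera, given by its name, has taken for a name from the list of things; names that differ only in an ending like _2 or _b are one class to them, and where a whole thing is asked for, a point or a joint stands for the part that bears it (a point fixed in the world has none). Each returns a list of dicts, best first, with "conf" (0 to 1); they miss things now and then, are a little off and sometimes report something else, mostly with a low value. They report only what shows in the picture. A call takes as long as a camera call. They do not tell look-alikes from the thing itself.
- ctrl.recognise(camera, query): "bbox" ([left, top, right, bottom] in pixels, round what is visible of it).
- ctrl.outline_of(camera, query): "mask" (400x640 bool, what is visible of it) and "bbox" ([left, top, right, bottom] in pixels, round what is visible of it).
The state is a dict: "t": time; "joint_pos": joint angles; "qvel": joint speeds; "joint_efforts": joint torques, N m; "ee_pos": TCP position; "eef_rot": TCP orientation; "wrist_force": force on the tool from outside, world axes, zero at the start; "torque": the same for the moment, N m; "width": finger opening in m; "finger_force": force on a finger pad.
Only numpy, scipy, OpenCV 4.12 (cv2) and the standard library are available. Lean on these libraries where they do the work, as an engineer would, in place of code of your own. Each camera call takes 0.05 s, during which the arm holds its last target. There are 200 camera calls.

TASK

Put the large circular connector nose-down into the round nest of the soldering holder: with light pressure turn it until its notch finds the nest's key, then seat it gently all the way home. Then slide the keeper fork over the connector's collar to the end of its travel so that the connector is locked for soldering. Never lean on it hard, and leave the other things on the bench where they are.

Things in the scene. Friction and masses are not known exactly. Their poses are not given: they have to be found in the camera images.
- connector_mid (a point): centre (31 mm above its foot) of the large aluminium circular connector, 62 mm tall, 110 g, standing upright on its nose. Above the nose: knurled collar 8 mm tall, 44 mm diameter, then the smooth round barrel to grip by, 34 mm tall, 34 mm diameter, with solder cups 3 mm higher on its end. z is its axis, up. Its notch is on its +x side; at the start within 1 rad of facing away from the robot.
- connector: the same connector; origin at the centre of its foot, same axes. Nose: flat-ended, 20 mm tall, 32 mm diameter, with one notch (keyway) 4.8 mm wide and 3.6 mm deep along its full height, on the +x side, showing the black insert. A black index line on the collar's upper face points the same way.
- nest_mouth (a point): centre of the nest's mouth on the holder's top face, 40 mm above the bench; z up, +y towards the slideway with the keeper fork. Grey plastic nest: bore 33.6 mm diameter, 32 mm deep, 3 mm 45-degree lead-in. One key, a rib 3.2 mm wide and 3.6 mm proud, runs down the bore wall from 7 mm below the mouth to the bottom. Fully home, the collar rests on the top face, connector centre 11 mm above the mouth.
- nest_axis (a point): point on the nest's axis 20 mm below the mouth; axes as at the mouth. The nest is clamped by hand: its key points only roughly to +x here, up to 0.6 rad (35 degrees) either side, different each time and not measured; it does not turn in use. A wrongly turned connector stops on the key with its nose 7 mm in, 13 mm too high; it drops only within about 0.1 rad of the right angle.
- holder: the soldering holder, fixed to the bench; origin on the bench under the nest centre, axes as at the mouth. Base 110 mm (x) by 166 mm (y, from -55 to 111), aluminium block 84 mm square. Two clamp screw heads stand 6 mm above the top face at x = +-21, y = -23 mm. The slideway's rails begin 42 mm from the nest centre on the +y side, 70 mm wide, 23 mm higher than the top face.
- keeper_knob (a point): middle of the upright black knob of the steel keeper fork, 17 mm diameter, 30 mm tall, 74 mm above the bench; parked it is 92 mm from the nest centre on the holder's +y side, closed 40 mm. The fork is 5 mm thick, underside 10 mm above the holder's top face; its prongs straddle the barrel (38 mm apart), pass 2 mm over the collar of a connector that is home and strike one that is too high.
- keeper (a joint): travel of the keeper fork along holder -y, towards the nest: 0 parked (open), 0.052 m fully closed over the collar, at its stop. It slides against about 1.5 N of friction and stays where it is left.
- small_connector_mid (a point): centre of a smaller aluminium connector standing upright nearby, 44 mm tall, collar 29 mm diameter, barrel 21 mm; not to be used
- solder_spool: solder reel standing on end, 56 mm diameter, 45 mm tall; bystander
- flux_bottle: amber flux bottle, 42 mm diameter, 85 mm tall; bystander
- screwdriver: screwdriver lying beyond the holder, 170 mm long; bystander
- tweezers: dark steel tweezers lying flat, 130 mm long; bystander
- dust_cap: shallow round aluminium cap, 46 mm diameter, 16 mm tall; bystander
Things that resemble listed ones, but are neither listed nor needed, are in the scene too. Leave any red look-alike of the connector alone.

How it is judged:
On the way, in this order (a step that is already met when the one before it is completed fails the run):
1. the connector is fully home in the nest, with the keeper still open (z of connector_mid in the frame of nest_mouth below 0.0128 m and horizontal distance between connector_mid and nest_mouth below 0.003 m and angle between connector_mid's own z axis and vertical below 0.07 rad and value of joint keeper below 0.02 m), for 0.2 s.
2. the keeper fork is slid over the collar (value of joint keeper above 0.047 m), for 0.2 s.
At the end, for the whole second after the job is handed in: the connector rests fully home in the nest (its centre within 1.8 mm of 11 mm above the mouth, within 3 mm of the nest's axis, upright within 4 degrees), at rest and released, and the keeper fork is within 5 mm of its closed stop (z of connector_mid in the frame of nest_mouth below 0.0128 m and horizontal distance between connector_mid and nest_mouth below 0.003 m and angle between connector_mid's own z axis and vertical below 0.07 rad and value of joint keeper above 0.047 m and linear speed of connector below 0.01 m/s); the robot touches nothing.
It fails at once if the connector is pressed against the holder with more than 40 N (contact force between connector and holder above 40 N).
It fails at once if another thing on the bench is moved more than 25 mm (distance of any of small_connector_mid, solder_spool, flux_bottle, screwdriver, tweezers, dust_cap from where it was at the start of the episode above 0.025 m).
It also fails if it takes over 64 s, if anything falls off the work surface, if the arm or the gripper's body presses on something with over 40 N, if the wrist force passes 120 N, or if a joint passes its speed limit or range.

## Working session

There is one attempt and no reset: what is moved stays moved. The work goes in short steps, Python scripts to look and compute and a shell command to move; the robot and the scene stay as the last step left them, time stands still between calls to the robot, and variables do not carry over. Pictures are saved under pics/ and viewed, at most 10 in all, crops included, and the job is handed in when it is done.

```bash
mkdir -p pics; ls
cat > h.py <<'E'
import numpy as np, cv2
from cell import ctrl
def world(cam,px,depth=None,z=None,C=None):
    C=C or ctrl.get_calibration(cam); K=np.array(C["mtx"]); T=np.linalg.inv(np.array(C["camera_from_world"]))
    u,v=px; x=(u-K[0,2])/K[0,0]; y=(v-K[1,2])/K[1,1]
    if cam=="wrist":
        r=np.hypot(x,y); s=np.tan(r)/r if r>1e-9 else 1; x*=s;y*=s
    d=T[:3,:3]@np.array([x,y,1.]); o=T[:3,3]
    if z is not None: return o+d*(z-o[2])/d[2]
    return o+d*depth
E
python3 - <<'E'
from h import *
for c in("scene","top"):
    im,d=ctrl.snapshot(c); cv2.imwrite(f"pics/{c}.png",im); np.save(f"{c}_d.npy",d)
    for q in("connector","holder","keeper_knob","small_connector_mid","dust_cap"):
        for r in ctrl.recognise(c,q)[:4]:
            b=np.array(r["bbox"]);u,v=(b[0]+b[2])/2,(b[1]+b[3])/2
            dd=d[int(v),int(u)]
            print(c,q,round(r["conf"],2),b.round(),world(c,(u,v),dd).round(3))
print(ctrl.sense())
E
```

```text
pics
scene connector 0.74 [155. 234. 180. 265.] [ 0.741 -0.24   0.053]
scene connector 0.67 [176. 195. 196. 222.] [ 0.634 -0.25   0.054]
scene connector 0.58 [187. 169. 210. 198.] [ 0.55  -0.261  0.045]
scene holder 0.89 [279. 180. 361. 249.] [0.577 0.034 0.046]
scene keeper_knob 0.91 [329. 197. 357. 222.] [0.565 0.081 0.061]
scene dust_cap 0.6 [281. 153. 297. 166.] [ 0.373 -0.094  0.001]
top connector 0.7 [429. 198. 447. 216.] [ 0.534 -0.271  0.065]
top connector 0.59 [421. 122. 438. 142.] [ 0.723 -0.252  0.063]
top connector 0.54 [357. 118. 383. 142.] [ 0.731 -0.105  0.043]
top connector 0.5 [424. 161. 446. 181.] [ 0.625 -0.264  0.066]
top holder 0.64 [282. 180. 358. 237.] [0.529 0.017 0.042]
top keeper_knob 0.59 [287. 185. 322. 204.] [0.561 0.057 0.055]
top dust_cap 0.66 [356. 261. 375. 280.] [ 0.377 -0.099  0.006]
{'t': 0.6, 'joint_pos': array([-1.16942747e+00,  3.52993021e-01,  1.63338608e+00, -2.06957177e-05,
        1.15518875e+00, -2.38772772e-03]), 'qvel': array([ 6.84784000e-04,  5.16910397e-04, -7.24711005e-05, -1.88116541e-03,
       -9.59036997e-04,  7.11403963e-04]), 'joint_efforts': array([ 1.44708898e-03, -6.04861522e+01, -3.42310023e+01, -4.97863834e-05,
        1.32974506e-03,  3.43499224e-06]), 'ee_pos': array([ 0.24555416, -0.57475799,  0.23129129]), 'eef_rot': array([[ 9.19588334e-01,  3.92883310e-01, -7.73994353e-06],
       [ 3.92883310e-01, -9.19588334e-01, -3.02271045e-05],
       [-1.89932866e-05,  2.47555981e-05, -1.00000000e+00]]), 'wrist_force': array([0.19121265, 0.15824271, 0.19327797]), 'torque': array([ 0.03648135, -0.02172   ,  0.00229366]), 'finger_force': 0.0, 'width': 0.08495955279835836}
```

Run:
```python
import cv2,numpy as np
a=cv2.imread("pics/top.png")[90:310,250:480]; b=cv2.imread("pics/scene.png")[130:290,130:380]
a=cv2.resize(a,None,fx=2.7,fy=2.7,interpolation=cv2.INTER_CUBIC)[:600]
cv2.imwrite("pics/topc.png",a); cv2.imwrite("pics/scenec.png",cv2.resize(b,None,fx=3.2,fy=3.2,interpolation=cv2.INTER_CUBIC))
```

```text
(no output)
```

View pics/topc.png

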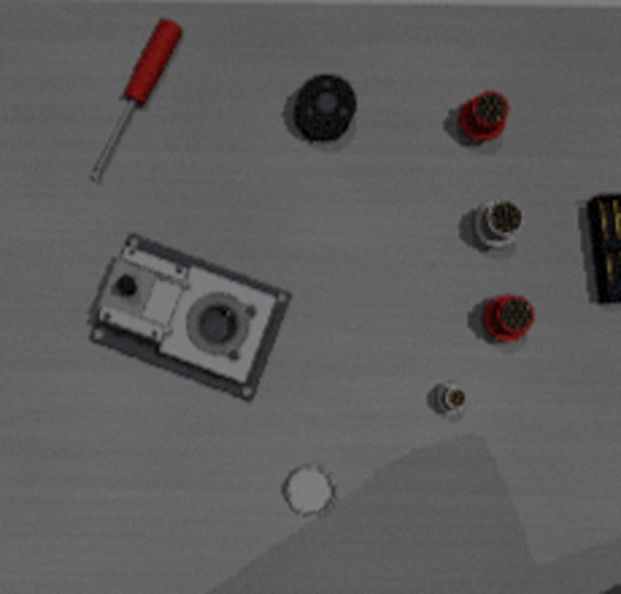

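View pics/scenec.png

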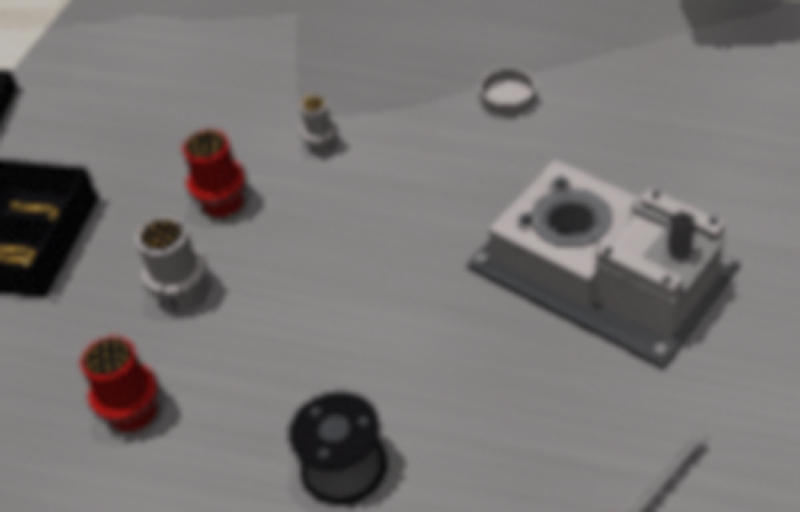

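The large aluminium connector is the grey one at top px (434,172). The two similar ones at (429,133) and (438,208) are red look-alikes, and the one at (418,238) is the small connector. In the top picture the nest is at about (331,209) and the knob at (296,196). I'll go above the grey one and confirm it close up.

```bash
R='[1,0.94,-0.27,0,0,0,0, 1,0.94,-0.27,0,0,0,0, 1,0.94,-0.27,0,0,0,0, 1,0.94,-0.27,0,0,0,0, 1,0.94,-0.27,0,0,0,0]'
python3 -m jog '[1,0.94,-0.27,0,0,0,0, 1,0.94,-0.27,0,0,0,0, 1,0.94,-0.27,0,0,0,0, 1,0.94,-0.27,0,0,0,0, 1,0.94,-0.27,0,0,0,0]' | tail -5
python3 -m jog '[1,0.94,-0.27,0,0,0,0, 1,0.94,-0.27,0,0,0,0, 1,0.94,-0.27,0,0,0,0, 1,0.94,-0.27,0,0,0,0, 1,0.94,-0.27,0,0,0,0]' >/dev/null
python3 -m jog '[1,0.94,-0.27,0,0,0,0, 1,0.94,-0.27,0,0,0,0, 1,0.94,-0.27,0,0,0,0, 1,0.94,-0.27,0,0,0,0, 1,0.94,-0.27,0,0,0,0]' >/dev/null
python3 -m jog '[1,0.94,-0.27,0,0,0,0, 1,0.94,-0.27,0,0,0,0, 1,0.94,-0.27,0,0,0,0, 1,0.94,-0.27,0,0,0,0, 1,0.94,-0.27,0,0,0,0]' >/dev/null
python3 -m jog '[1,0.94,-0.27,0,0,0,0, 1,0.94,-0.27,0,0,0,0, 1,0.94,-0.27,0,0,0,0, 1,0.94,-0.27,0,0,0,0, 1,0.94,-0.27,0,0,0,0]'
python3 - <<'E'
from h import *
im,d=ctrl.snapshot("wrist"); cv2.imwrite("pics/w1.png",im); np.save("w1_d.npy",d)
C=ctrl.get_calibration("wrist"); print(C)
for r in ctrl.outline_of("wrist","connector")[:4]:
    b=r["bbox"];m=r["mask"]; u,v=(b[0]+b[2])/2,(b[1]+b[3])/2; dd=d[int(v),int(u)]
    print(r["conf"],np.round(b),dd,world("wrist",(u,v),depth=dd),im[m].mean(0))
# circle fit of nest in top
E
```

```text
ee_pos: [0.3227, -0.5119, 0.2313]
eef_rot: [[0.919, 0.393, 0.0], [0.393, -0.919, -0.0], [0.0, 0.0, -1.0]]
wrist_force: [1.0, -0.0, 0.3]
width: 0.0856
finger_force: 0.0
t: 3.72
ee_pos: [0.6257, -0.2651, 0.2313]
eef_rot: [[0.92, 0.393, -0.0], [0.393, -0.92, -0.0], [-0.0, 0.0, -1.0]]
wrist_force: [0.4, 1.3, 0.8]
width: 0.0854
finger_force: 0.0
{'mtx': array([[309.70691629,   0.        , 317.52901374],
       [  0.        , 309.70691629, 201.63577257],
       [  0.        ,   0.        ,   1.        ]]), 'camera_from_world': array([[ 3.93182845e-01, -9.19460304e-01,  8.48940948e-07,
        -4.88612517e-01],
       [-8.79954882e-01, -3.76289130e-01,  2.89975682e-01,
         4.15829713e-01],
       [-2.66620809e-01, -1.14014211e-01, -9.57034014e-01,
         5.17076760e-01],
       [ 0.00000000e+00,  0.00000000e+00,  0.00000000e+00,
         1.00000000e+00]])}
0.89 [279. 224. 314. 270.] 0.34104365 [ 0.55004714 -0.2712588   0.06253028] [29.30706742 34.45085297 96.91795288]
0.87 [323.  66. 369. 107.] 0.29202378 [ 0.72844353 -0.2506343   0.06146663] [ 55.36984127  62.83730159 131.55      ]
0.79 [301. 157. 338. 194.] 0.31763124 [ 0.63458642 -0.26265472  0.06235725] [107.3792 110.0648 115.1008]
0.63 [ 41.  89. 167. 218.] 0.3297715 [0.55307105 0.00357967 0.04054004] [127.62395127 122.14687967 121.87553155]
```

View pics/w1.png

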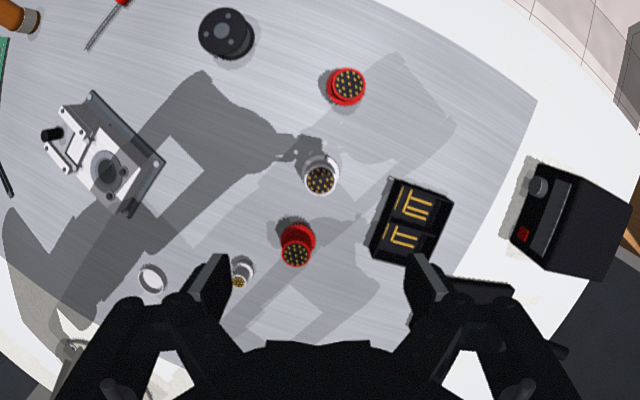

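The grey connector is at (320,176), between the red ones at (346,86) and (297,245). The nest is at about (107,172). Next is the enlarged crop to confirm it, plus the centre fit.

Run:
```python
from h import *
im=cv2.imread("pics/w1.png")
c=cv2.resize(im[145:205,285:355],None,fx=8,fy=8,interpolation=cv2.INTER_CUBIC)
cv2.imwrite("pics/w1c.png",c)
C=ctrl.get_calibration("wrist"); print(np.linalg.inv(C["camera_from_world"])[:3,3])
for p in[(320,180),(320,176)]: print(world("wrist",p,z=.065))
print(world("top",(437,170.4),z=.065), world("top",(330.7,209.3),z=.04),world("top",(296.3,195.6),z=.089))
```

```text
[ 0.69490355 -0.23456559  0.37412131]
[ 0.63082737 -0.26481112  0.065     ]
[ 0.63467539 -0.26315349  0.065     ]
[ 0.6256957 -0.2684527  0.065    ] [ 0.52726869 -0.00866946  0.04      ] [0.5544666  0.07519821 0.089     ]
```

View pics/w1c.png

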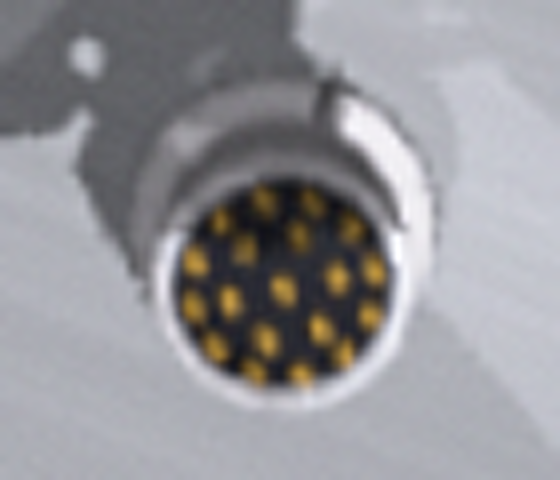

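Run:
```python
from h import *
c=world("wrist",(320.4,181.2),z=.062); n=world("wrist",(326.2,157.3),z=.028); print(c,n, np.linalg.norm((n-c)[:2]),np.arctan2(n[1]-c[1],n[0]-c[0]))
l=world("wrist",(285+135/8,145+210/8),z=.024);r=world("wrist",(285+437/8,145+210/8),z=.024);print(l,r,(l+r)/2,np.linalg.norm(l-r))
S=ctrl.sense();R=S["eef_rot"];print(R.T@(c-S["ee_pos"]))
```

```text
[ 0.62919857 -0.26598889  0.062     ] [ 0.65008276 -0.26444621  0.028     ] 0.02094109556957057 0.07373441354298847
[ 0.62363724 -0.24552958  0.024     ] [ 0.64079879 -0.28550631  0.024     ] [ 0.63221801 -0.26551795  0.024     ] 0.04350468247805253
[0.00190751 0.00253408 0.16917034]
```

Crop confirms it: aluminium, gold cups, and the index line at (326,157), about 0.07 rad from world +x. Centre is (0.629,-0.266). I'll turn the tool so the fingers close along the notch line, then descend.

```bash
python3 -m jog '[0.7,0,0,0,0,0,-0.05, 0.7,0,0,0,0,0,-0.05, 0.7,0,0,0,0,0,-0.05, 0.7,0,0,0,0,0,-0.05, 0.7,0,0,0,0,0,-0.05]' >/dev/null
python3 -m jog '[0.7,0,0,0,0,0,-0.05, 0.7,0,0,0,0,0,-0.05, 0.7,0,0,0,0,0,-0.05, 0.7,-0.06,0.16,0.5,0,0,0, 0.7,0,0,0.5,0,0,0]' 
python3 -m jog '[0.7,0,0,1,0,0,0, 0.7,0,0,1,0,0,0, 0.7,0,0,1,0,0,0, 0.7,0,0,0.5,0,0,0, 0.7,0,0,0,0,0,0]'
python3 - <<'E'
from h import *
im,d=ctrl.snapshot("wrist"); C=ctrl.get_calibration("wrist")
for r in ctrl.outline_of("wrist","connector")[:4]:
    m=r["mask"]; col=im[m].mean(0)
    if col.max()-col.min()<25: print(r["conf"],np.round(r["bbox"]),col)
S=ctrl.sense(); p=C["camera_from_world"]@np.array([.629,-.266,.062,1]); x=p[:2]/p[2]; r=np.hypot(*x); x*=np.arctan(r)/r; print(x*309.7+[317.5,201.6],S["joint_pos"])
cv2.imwrite("pics/w2.png",im[60:400,170:470]);
E
```

```text
t: 5.08
ee_pos: [0.628, -0.267, 0.2104]
eef_rot: [[-0.086, 0.996, -0.0], [0.996, 0.086, 0.0], [0.0, -0.0, -1.0]]
wrist_force: [-0.1, 0.1, -0.3]
width: 0.0601
finger_force: 0.0
t: 5.7
ee_pos: [0.6276, -0.2666, 0.1402]
eef_rot: [[-0.089, 0.996, -0.002], [0.996, 0.089, 0.001], [0.001, -0.001, -1.0]]
wrist_force: [1.3, 0.8, -0.4]
width: 0.0597
finger_force: 0.0
0.68 [292. 175. 345. 229.] [103.27104377 105.79040404 110.40193603]
[318.32560163 209.79067414] [-4.03939943e-01  5.27071130e-01  1.57419761e+00  6.05610828e-06
  1.03956063e+00 -4.93517640e-01]
```

View pics/w2.png

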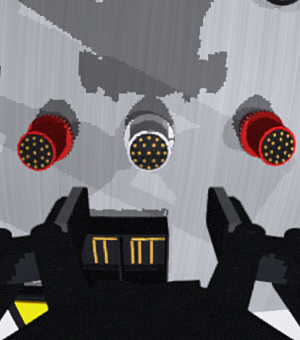

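The top disc is at full-frame (319,210), against a predicted (318,210). That is aligned, so I'll descend and grip.

```bash
python3 -m jog '[0.7,0.03,0.05,1,0,0,0, 0.7,0,0,1,0,0,0, 0.7,0,0,1,0,0,0, 0.7,0,0,1,0,0,0, 0.7,0,0,0.8,0,0,0]' 
python3 -m jog '[0.7,0,0,0.65,0,0,0, 0.7,0,0,0,0,0,0, 0.3,0,0,0,0,0,0, 0.3,0,0,0,0,0,0, 0.3,0,0,0,0,0,0]' 40
python3 -m jog '[0.3,0,0,0,0,0,0, 0.3,0,0,0,0,0,0, 0.3,0,0,-0.2,0,0,0, 0.3,0,0,-0.8,0,0,0, 0.3,0,0,-1,0,0,0]'
python3 -m jog '[0.3,0,0,-1,0,0,0, 0.3,0,0,-1,0,0,0, 0.3,0,0,-1,0,0,0, 0.3,0,0,-1,0,0,0, 0.3,0,0,0,0,0,0]'
```

```text
t: 6.42
ee_pos: [0.6285, -0.266, 0.0434]
eef_rot: [[-0.09, 0.996, -0.001], [0.996, 0.09, 0.0], [0.001, -0.001, -1.0]]
wrist_force: [0.1, 0.3, -0.5]
width: 0.0598
finger_force: 0.0
t: 7.05
ee_pos: [0.6295, -0.2664, 0.0332]
eef_rot: [[-0.089, 0.996, 0.001], [0.996, 0.089, -0.001], [-0.001, 0.001, -1.0]]
wrist_force: [-0.4, -0.8, 2.6]
width: 0.0329
finger_force: 39.7
t: 7.68
ee_pos: [0.6288, -0.266, 0.0732]
eef_rot: [[-0.09, 0.996, -0.001], [0.996, 0.09, 0.0], [0.0, -0.001, -1.0]]
wrist_force: [0.4, 0.6, 0.2]
width: 0.0327
finger_force: 39.7
t: 8.3
ee_pos: [0.6301, -0.2666, 0.1546]
eef_rot: [[-0.089, 0.996, 0.003], [0.996, 0.089, -0.001], [-0.002, 0.003, -1.0]]
wrist_force: [0.3, -0.8, -1.3]
width: 0.0329
finger_force: 39.7
```

```bash
python3 -m jog '[0.3,1,-0.42,0,0,0,0, 0.3,1,-0.42,0,0,0,0, 0.3,1,-0.42,0,0,0,0, 0.3,1,-0.42,0,0,0,0, 0.3,1,-0.42,0,0,0,0]' >/dev/null
python3 -m jog '[0.3,1,-0.42,0,0,0,0, 0.3,1,-0.42,0,0,0,0, 0.3,1,-0.42,0,0,0,0, 0.3,1,-0.42,0,0,0,0, 0.3,0.6,-0.3,0,0,0,0]'
python3 -m jog '[0.3,0,0,0,0,0,0, 0.3,0,0,0,0,0,0, 0.3,0,0,0,0,0,0, 0.3,0,0,0,0,0,0, 0.3,0,0,0,0,0,0]'
python3 - <<'E'
from h import *
C=ctrl.get_calibration("wrist"); im,d=ctrl.snapshot("wrist"); cv2.imwrite("pics/w3.png",im); np.save("w3_d.npy",d); np.savez("w3_c",**C)
print(np.linalg.inv(C["camera_from_world"])[:3,3])
p=C["camera_from_world"]@np.array([.527,-.009,.04,1]); x=p[:2]/p[2]; r=np.hypot(*x); x*=np.arctan(r)/r; print(x*309.7+[317.5,201.6])
u,v=(x*309.7+[317.5,201.6]).astype(int); w=45
c=im[max(0,v-w):v+w,u-w:u+w]; print(u,v); cv2.imwrite("pics/w3c.png",cv2.resize(c,None,fx=6,fy=6,interpolation=cv2.INTER_CUBIC))
E
```

```text
t: 9.55
ee_pos: [0.5298, -0.0809, 0.1523]
eef_rot: [[-0.09, 0.996, -0.0], [0.996, 0.09, 0.0], [0.0, -0.0, -1.0]]
wrist_force: [-0.1, -1.1, -1.5]
width: 0.0328
finger_force: 39.8
t: 10.18
ee_pos: [0.5306, -0.0825, 0.1522]
eef_rot: [[-0.089, 0.996, -0.0], [0.996, 0.089, 0.0], [0.0, -0.0, -1.0]]
wrist_force: [-0.5, -0.7, -1.1]
width: 0.033
finger_force: 39.8
[ 0.52414531 -0.00773405  0.29511781]
[320.67570881 111.69382048]
320 111
```

View pics/w3c.png

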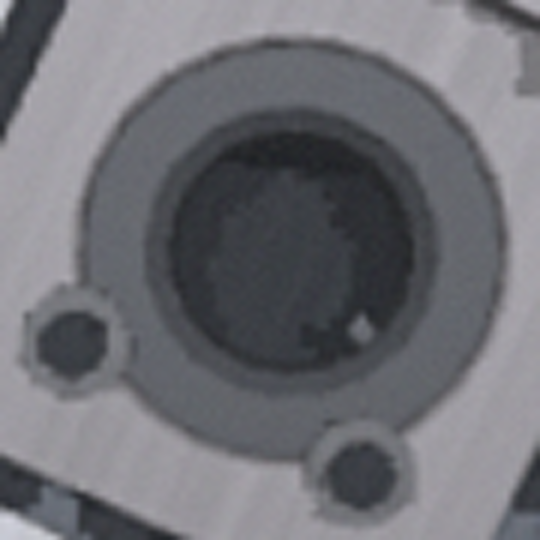

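The nest's ring is centred at crop (292,250), which is full (323.7,107.7). The key's end shows as a light patch at crop (362,327), full (335.3,120.5), and the clamp screws are at the lower left and bottom.

Run:
```python
from h import *
C=dict(np.load("w3_c.npz")); f=lambda x,y,z: world("wrist",(275+x/6-.4,66+y/6-.4),z=z,C=C)
o=f(292,249.5,.04); k=f(362,327,.033); s1=f(72,343,.046); s2=f(362,475,.046)
l,r,t,b=f(80,249,.04),f(505,249,.04),f(292,38,.04),f(292,460,.04)
print("nest",o,(l+r)/2,(t+b)/2); a=k-o; print("key r",np.hypot(*a[:2]),"ang",np.arctan2(a[1],a[0]))
for s in(s1,s2): print("screw r",np.hypot(*(s-o)[:2]), "(want .0311)")
e=s1-s2; print("sep",np.hypot(*e[:2]),"ang",np.arctan2(e[1],e[0]))
m=(s1+s2)/2; e=o-m; print("holder y",np.arctan2(e[1],e[0]),np.hypot(*e[:2]))
# index line in hand: where expected collar
S=ctrl.sense(); print(S["ee_pos"])
im=cv2.imread("pics/w3.png"); cv2.imwrite("pics/w3d.png",cv2.resize(im[200:330,240:400],None,fx=4.5,fy=4.5,interpolation=cv2.INTER_CUBIC))
```

```text
nest [ 0.52873402 -0.00508129  0.04      ] [ 0.52882652 -0.00466736  0.04      ] [ 0.52874527 -0.00498133  0.04      ]
key r 0.014681887614078903 ang -0.7389226151729378
screw r 0.03187381947988012 (want .0311)
screw r 0.03177552102846543 (want .0311)
sep 0.04269920930453065 ang 2.79592695614017
holder y 1.222026346053466 0.02360098374274231
[ 0.5305418  -0.08240556  0.15220776]
```

View pics/w3d.png

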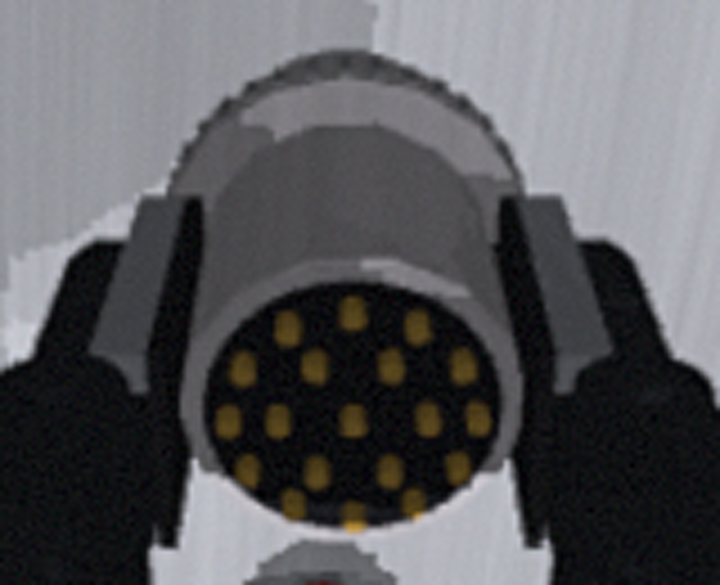

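```bash
python3 -m jog '[0.3,0,0,0,0,0,0.0525, 0.3,0,0,0,0,0,0.0525, 0.3,0,0,0,0,0,0.0525, 0.3,0,0,0,0,0,0.0525, 0.3,0,0,0,0,0,0.0525]' >/dev/null
python3 -m jog '[0.3,0.94,-0.88,0,0,0,0, 0.3,0.94,-0.88,0,0,0,0, 0.3,0.94,-0.88,0,0,0,0, 0.3,0,0,0,0,0,0, 0.3,0,0,0,0,0,0]' 
python3 -m jog '[0.3,0,0,0.8,0,0,0, 0.3,0,0,0.8,0,0,0, 0.3,0,0,0,0,0,0, 0.3,0,0,0,0,0,0, 0.3,0,0,0,0,0,0]'
python3 - <<'E'
from h import *
C=dict(np.load("w3_c.npz")); 
print("in hand, tool axes:",[np.array([[-.09,.996,0],[.996,.09,0],[0,0,-1]])@(world("wrist",(318.2,290.4),z=.1522+z,C=C)-[.5305,-.0824,.1522]) for z in(.030,.034)])
S=ctrl.sense();R=S["eef_rot"]; print(R, S["joint_pos"]); print(R.T@(np.array([.5288,-.0049,.04])-S["ee_pos"]),S["wrist_force"])
E
```

```text
t: 11.48
ee_pos: [0.5292, -0.0053, 0.1523]
eef_rot: [[0.67, 0.742, 0.0], [0.742, -0.67, -0.0], [-0.0, 0.0, -1.0]]
wrist_force: [-0.2, -1.0, -1.0]
width: 0.033
finger_force: 39.8
t: 12.1
ee_pos: [0.5295, -0.005, 0.1206]
eef_rot: [[0.671, 0.742, 0.001], [0.742, -0.671, -0.0], [0.0, 0.0, -1.0]]
wrist_force: [0.4, 0.0, -0.6]
width: 0.0326
finger_force: 39.9
in hand, tool axes: [array([ 0.00049286,  0.00064592, -0.03      ]), array([ 0.00313005,  0.00063688, -0.034     ])]
[[ 6.70634100e-01  7.41788024e-01  6.57099799e-04]
 [ 7.41788186e-01 -6.70634242e-01 -4.63222596e-06]
 [ 4.37237496e-04  4.90535397e-04 -9.99999784e-01]] [-1.23159746e-02  3.43778297e-01  1.93399695e+00  4.55420733e-06
  8.63160299e-01  7.22744543e-01]
[-0.00042312 -0.00064823  0.08061222] [ 0.41381473  0.01029989 -0.58857574]
```

```bash
python3 -m jog '[0.3,-0.05,-0.03,0.8,0,0,0, 0.3,0,0,0.8,0,0,0, 0.3,0,0,0.4,0,0,0, 0.3,0,0,0,0,0,0, 0.3,0,0,0,0,0,0]' 
python3 -m jog '[0.3,0,0,0.15,0,0,0, 0.3,0,0,0.15,0,0,0, 0.3,0,0,0.1,0,0,0, 0.3,0,0,0.1,0,0,0, 0.3,0,0,0,0,0,0]'
```

```text
t: 12.72
ee_pos: [0.5283, -0.0053, 0.0804]
eef_rot: [[0.671, 0.742, 0.0], [0.742, -0.671, 0.0], [0.0, 0.0, -1.0]]
wrist_force: [-0.0, -0.2, -0.9]
width: 0.0328
finger_force: 39.9
t: 13.35
ee_pos: [0.528, -0.0053, 0.0702]
eef_rot: [[0.671, 0.742, -0.0], [0.742, -0.671, -0.0], [-0.0, -0.0, -1.0]]
wrist_force: [-0.7, 0.6, -0.2]
width: 0.033
finger_force: 40.0
```

```bash
python3 -m jog '[0.3,0,0,0.08,0,0,0, 0.3,0,0,0.08,0,0,0, 0.3,0,0,0.08,0,0,0, 0.3,0,0,0,0,0,0, 0.3,0,0,0,0,0,0]'
python3 - <<'E'
from h import *
s=ctrl.sense();print(s["ee_pos"],s["wrist_force"],s["torque"])
E
```

```text
t: 13.98
ee_pos: [0.5285, -0.0054, 0.0655]
eef_rot: [[0.671, 0.742, 0.001], [0.742, -0.671, -0.0], [0.0, 0.001, -1.0]]
wrist_force: [3.5, -2.3, -2.9]
width: 0.0328
finger_force: 39.7
[ 0.5285084  -0.00543482  0.06552672] [ 3.49962329 -2.29023455 -2.85636704] [-0.51637605 -0.73433631 -0.01647318]
```

```bash
python3 -m jog '[0.3,0,0.04,0,0,0,0, 0.3,0,0,0.06,0,0,0, 0.3,0,0,0.06,0,0,0, 0.3,0,0,0,0,0,0, 0.3,0,0,0,0,0,0]'
```

```text
t: 14.6
ee_pos: [0.5284, -0.0058, 0.063]
eef_rot: [[0.671, 0.742, -0.0], [0.742, -0.671, 0.0], [-0.0, -0.0, -1.0]]
wrist_force: [1.2, -0.2, -1.4]
width: 0.0328
finger_force: 40.0
```

```bash
python3 -m jog '[0.3,0,0.01,0.06,0,0,0, 0.3,0,0,0.06,0,0,0, 0.3,0,0,0.0,0,0,0, 0.3,0,0,0,0,0,0, 0.3,0,0,0,0,0,0]'
python3 -m jog '[0.3,0,0,0.06,0,0,0, 0.3,0,0,0.06,0,0,0, 0.3,0,0,0.0,0,0,0, 0.3,0,0,0,0,0,0, 0.3,0,0,0,0,0,0]'
```

```text
t: 15.22
ee_pos: [0.5286, -0.006, 0.0606]
eef_rot: [[0.671, 0.742, -0.0], [0.742, -0.671, 0.0], [-0.0, -0.0, -1.0]]
wrist_force: [0.7, 0.5, -1.6]
width: 0.0329
finger_force: 40.0
t: 15.85
ee_pos: [0.5288, -0.006, 0.0583]
eef_rot: [[0.671, 0.742, -0.0], [0.742, -0.671, -0.0], [-0.0, 0.0, -1.0]]
wrist_force: [0.6, 0.4, -0.9]
width: 0.0329
finger_force: 40.0
```

```bash
python3 -m jog '[0.3,0,0,0.1,0,0,0, 0.3,0,0,0.1,0,0,0, 0.3,0,0,0.03,0,0,0, 0.3,0,0,0,0,0,0, 0.3,0,0,0,0,0,0]'
python3 -m jog '[0.3,0,0,0.03,0,0,0, 0.3,0,0,0.02,0,0,0, 0.3,0,0,0.0,0,0,0, 0.3,0,0,0,0,0,0, 0.3,0,0,0,0,0,0]'
```

```text
t: 16.48
ee_pos: [0.5288, -0.006, 0.0537]
eef_rot: [[0.671, 0.742, 0.0], [0.742, -0.671, -0.0], [0.0, 0.0, -1.0]]
wrist_force: [0.4, 0.2, -1.0]
width: 0.033
finger_force: 40.0
t: 17.1
ee_pos: [0.5289, -0.0059, 0.0531]
eef_rot: [[0.671, 0.742, 0.0], [0.742, -0.671, 0.0], [0.0, 0.0, -1.0]]
wrist_force: [-1.5, 1.2, 5.5]
width: 0.0329
finger_force: 40.8
```

Contact of 5.5 N at z=0.053 matches the home height (grip z 0.033 + 20 mm). Next: release, lift and check.

```bash
python3 -m jog '[0.6,0,0,0,0,0,0, 0.6,0,0,0,0,0,0, 0.6,0,0,0,0,0,0, 0.6,0,0,0,0,0,0, 0.6,0,0,-0.1,0,0,0]'
python3 -m jog '[0.6,0,0,-0.5,0,0,0, 0.6,0,0,-1,0,0,0, 0.6,0,0,-1,0,0,0, 0.6,0,0,-1,0,0,0, 0.6,0,0,-1,0,0,0]' >/dev/null
python3 -m jog '[0.6,0,0,0,0,0,-0.041, 0.6,0,0,0,0,0,-0.041, 0.6,0,0,0,0,0,-0.0415, 0.6,0,0,0,0,0,0, 0.6,0,0,0,0,0,0]'
python3 - <<'E'
from h import *
C=ctrl.get_calibration("wrist"); im,d=ctrl.snapshot("wrist"); cv2.imwrite("pics/w4.png",im[20:300,180:460]); 
for q in("connector","keeper_knob"):
  for r in ctrl.recognise("wrist",q)[:3]:
    b=r["bbox"];u,v=(b[0]+b[2])/2,(b[1]+b[3])/2; print(q,r["conf"],np.round(b),world("wrist",(u,v),depth=d[int(v),int(u)],C=C),world("wrist",(u,v),z=.08,C=C))
E
```

```text
t: 17.73
ee_pos: [0.5286, -0.006, 0.0546]
eef_rot: [[0.671, 0.742, -0.0], [0.742, -0.671, 0.0], [-0.0, -0.0, -1.0]]
wrist_force: [-0.3, 0.4, 0.3]
width: 0.0511
finger_force: 0.0
t: 18.98
ee_pos: [0.5289, -0.006, 0.145]
eef_rot: [[0.343, 0.939, 0.0], [0.939, -0.343, -0.0], [0.0, 0.0, -1.0]]
wrist_force: [-0.2, 1.1, 0.1]
width: 0.0513
finger_force: 0.0
connector 0.69 [509. 298. 553. 343.] [ 0.72367555 -0.2394529   0.04441148] [ 0.69895946 -0.19503216  0.08      ]
connector 0.56 [290. 179. 343. 237.] [0.53084499 0.00184654 0.08270995] [0.53053223 0.00101883 0.08      ]
connector 0.5 [419.  18. 568.  75.] [0.74521034 0.07540768 0.00689383] [0.69561434 0.07258007 0.08      ]
keeper_knob 0.8 [279.  64. 348. 160.] [0.55131878 0.06388881 0.05576093] [0.55165432 0.06395643 0.08      ]
```

View pics/w4.png

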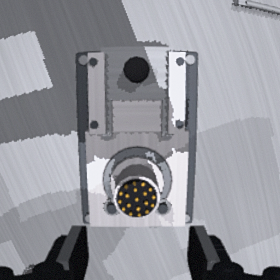

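The connector sits in the nest, its disc at full (317,217) and its top z at 0.083, which is home height. The knob top is at full (316,89).

Run:
```python
from h import *
k=world("wrist",(316,89),z=.089); s=ctrl.sense(); print(k, s["eef_rot"].T@(k-s["ee_pos"]))
```

```text
[0.55824016 0.07752531 0.089     ] [ 0.08854675 -0.00082931  0.05578125]
```

```bash
python3 -m jog '[0.6,0.9,-0.04,0,0,0,0, 0.6,0.9,0,0,0,0,0, 0.6,0.9,0,0,0,0,0, 0.6,0.9,0,0,0,0,0, 0.6,0.9,0,0,0,0,0]' 
python3 -m jog '[0.6,0,0,0.8,0,0,0, 0.6,0,0,0.8,0,0,0, 0.6,0,0,0.8,0,0,0, 0.6,0,0,0.8,0,0,0, 0.6,0,0,0.6,0,0,0]' 
python3 -m jog '[0.6,0,0,0.1,0,0,0, 0.1,0,0,0,0,0,0, 0.1,0,0,0,0,0,0, 0.1,0,0,0,0,0,0, 0.1,0,0,0,0,0,0]' 20
```

```text
t: 19.75
ee_pos: [0.559, 0.0804, 0.1446]
eef_rot: [[0.34, 0.941, -0.0], [0.941, -0.34, -0.0], [-0.0, -0.0, -1.0]]
wrist_force: [0.6, -0.3, -0.3]
width: 0.0513
finger_force: 0.0
t: 20.38
ee_pos: [0.5582, 0.0785, 0.0673]
eef_rot: [[0.341, 0.94, -0.001], [0.94, -0.341, -0.0], [-0.0, -0.001, -1.0]]
wrist_force: [-0.4, -1.3, 0.8]
width: 0.0511
finger_force: 0.0
t: 21.0
ee_pos: [0.559, 0.0791, 0.0673]
eef_rot: [[0.34, 0.94, 0.001], [0.94, -0.34, 0.0], [0.0, 0.001, -1.0]]
wrist_force: [-1.1, 0.8, 4.6]
width: 0.0162
finger_force: 21.5
```

```bash
python3 -m jog '[0.1,-0.2,0,-0.02,0,0,0, 0.1,-0.25,0,0,0,0,0, 0.1,-0.25,0,0,0,0,0, 0.1,-0.25,0,0,0,0,0, 0.1,-0.25,0,0,0,0,0]' 
python3 -m jog '[0.1,-0.25,0,0,0,0,0, 0.1,-0.25,0,0,0,0,0, 0.1,-0.25,0,0,0,0,0, 0.1,-0.25,0,0,0,0,0, 0.1,-0.25,0,0,0,0,0]'
```

```text
t: 21.62
ee_pos: [0.5506, 0.056, 0.0673]
eef_rot: [[0.34, 0.94, 0.001], [0.94, -0.34, 0.0], [0.0, 0.0, -1.0]]
wrist_force: [0.9, 1.6, 4.6]
width: 0.0159
finger_force: 21.5
t: 22.25
ee_pos: [0.5426, 0.0332, 0.0674]
eef_rot: [[0.341, 0.94, 0.002], [0.94, -0.341, 0.001], [0.002, 0.001, -1.0]]
wrist_force: [4.1, 26.7, 1.9]
width: 0.0158
finger_force: 21.4
```

```bash
python3 -m jog '[0.1,0.1,0,0,0,0,0, 0.1,0,0,0,0,0,0, 0.1,0,0,0,0,0,0, 0.5,0,0,0,0,0,0, 0.5,0,0,0,0,0,0]' 
python3 -m jog '[0.5,0,0,0,0,0,0, 0.5,0,0,-1,0,0,0, 0.5,0,0,-1,0,0,0, 0.5,0,0,-1,0,0,0, 0.5,0,0,-1,0,0,0]'
python3 - <<'E'
from h import *
C=ctrl.get_calibration("wrist"); im,d=ctrl.snapshot("wrist"); cv2.imwrite("pics/w5.png",cv2.resize(im[100:380,200:440],None,fx=2,fy=2)); 
for q in("connector","keeper_knob"):
  for r in ctrl.recognise("wrist",q)[:2]:
    b=r["bbox"];u,v=(b[0]+b[2])/2,(b[1]+b[3])/2; print(q,r["conf"],np.round(b),world("wrist",(u,v),depth=d[int(v),int(u)],C=C))
np.savez("w5_c",**C)
E
```

```text
t: 22.88
ee_pos: [0.542, 0.0345, 0.0666]
eef_rot: [[0.34, 0.94, -0.001], [0.94, -0.34, -0.0], [-0.001, -0.001, -1.0]]
wrist_force: [0.1, -0.1, -0.2]
width: 0.0427
finger_force: 0.0
t: 23.5
ee_pos: [0.5424, 0.0347, 0.1475]
eef_rot: [[0.34, 0.94, -0.0], [0.94, -0.34, -0.0], [-0.0, -0.0, -1.0]]
wrist_force: [0.6, 0.9, 0.1]
width: 0.043
finger_force: 0.0
connector 0.78 [294. 234. 340. 285.] [0.5304822  0.00315761 0.08318582]
connector 0.68 [506. 320. 538. 351.] [ 0.73528003 -0.24025209  0.03070384]
keeper_knob 0.75 [285. 184. 350. 265.] [0.54158639 0.03176759 0.08917913]
keeper_knob 0.47 [262. 118. 379. 289.] [0.54679202 0.0401955  0.07039759]
```

View pics/w5.png

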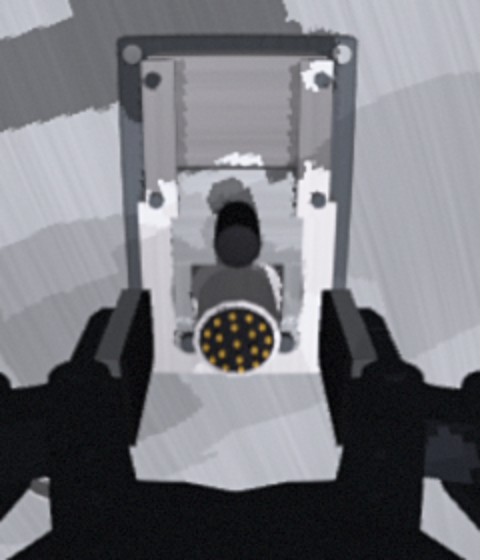

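The fork now straddles the barrel. The knob top is at full (318.5,223) and the connector's disc at (318,269). I'll check the spacing, which should be 40 mm.

Run:
```python
from h import *
C=dict(np.load("w5_c.npz"))
k=world("wrist",(318.5,223),z=.089,C=C);c=world("wrist",(318,269),z=.082,C=C);c2=world("wrist",(318,269),z=.085,C=C)
n=np.array([.5288,-.0055]);u=np.array([.341,.94])
print(k,c,c2,np.hypot(*(k-c)[:2]),(k[:2]-n)@u,(c[:2]-n)@u)
```

```text
[0.54241476 0.03262494 0.089     ] [ 0.5282963  -0.00543714  0.082     ] [ 0.52886747 -0.00384354  0.085     ] 0.040596217157199264 0.04048007401943348 -0.00011267602262448887
```

```bash
python3 -c "
from cell import ctrl
print(ctrl.job_done())"
```

```text
the job is handed in; nothing more can be done
None
```

I handed the job in: the connector is fully home in the nest with its notch on the key, and the keeper fork is at its closed stop (knob measured 40.5 mm from the nest centre, 40 mm expected). The hand-in call did not report a verdict.

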